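# Fetch the petri dish from behind the bottles and load the collector

## Task

Clear the three capped bottles off their coasters and stand them all in the blue side tray, then fetch the white petri dish from behind them and set it the right way up in the middle of the foil-wrapped collector plate. Only then put each bottle back, standing in the middle of the coaster of its own colour. Keep the bottles and the dish upright throughout, set them down without dropping them, and leave the glass beaker alone.

Things in the scene. Friction and masses are not known exactly. Their poses are not given: they have to be found in the camera images.
- bottle_red: Upright amber glass reagent bottle with a red screw cap and a red band around its paper label. Body 46 mm diameter up to 68 mm, then a shoulder and 26 mm neck; cap 32 mm diameter, from 85 to 110 mm above the foot (110 mm tall in all), good to grip from above. About 90 to 180 g. Origin: centre of the underside, z up the bottle. Starts standing on the red coaster.
- bottle_blue: Upright amber glass reagent bottle with a blue screw cap and a blue band around its paper label. Body 46 mm diameter up to 68 mm, then a shoulder and 26 mm neck; cap 32 mm diameter, from 85 to 110 mm above the foot (110 mm tall in all), good to grip from above. About 90 to 180 g. Origin: centre of the underside, z up the bottle. Starts standing on the blue coaster.
- bottle_yellow: Upright amber glass reagent bottle with a yellow screw cap and a yellow band around its paper label. Body 46 mm diameter up to 68 mm, then a shoulder and 26 mm neck; cap 32 mm diameter, from 85 to 110 mm above the foot (110 mm tall in all), good to grip from above. About 90 to 180 g. Origin: centre of the underside, z up the bottle. Starts standing on the yellow coaster.
- coaster_red: Fixed red round coaster, 62 mm diameter, 2 mm thick, on a fixed black board 210 x 160 mm and 6 mm high. It is the home of the red-capped bottle. Origin: centre of its underside (on the board's top, 6 mm above the bench), so its top is 2 mm higher. The three coasters stand about 80 mm apart (the outer two about 128 mm) around the near side and the left and right of the dish; which colour lies where changes.
- coaster_blue: Fixed blue round coaster, 62 mm diameter, 2 mm thick, on a fixed black board 210 x 160 mm and 6 mm high. It is the home of the blue-capped bottle. Origin: centre of its underside (on the board's top, 6 mm above the bench), so its top is 2 mm higher. The three coasters stand about 80 mm apart (the outer two about 128 mm) around the near side and the left and right of the dish; which colour lies where changes.
- coaster_yellow: Fixed yellow round coaster, 62 mm diameter, 2 mm thick, on a fixed black board 210 x 160 mm and 6 mm high. It is the home of the yellow-capped bottle. Origin: centre of its underside (on the board's top, 6 mm above the bench), so its top is 2 mm higher. The three coasters stand about 80 mm apart (the outer two about 128 mm) around the near side and the left and right of the dish; which colour lies where changes.
- dish: Open white plastic petri dish, round, 50 mm outer diameter, 18 mm tall, wall 3 mm, 40 g, lying on the black board behind and between the bottles, which leave no room for fingers beside it. Grip across its outside from above. Origin: centre of the underside, z up.
- collector: Fixed round collector plate wrapped in crinkled silver foil, 120 mm diameter, flat top 30 mm above the bench. Origin: centre of the underside; the middle of its top is 30 mm above it.
- side_tray: Fixed shallow blue open tray for parking, 260 mm along its own x, 110 mm along its own y, rim 16 mm high, walls and floor 4 mm thick. Origin: centre of the underside; the inner floor is 4 mm above it.
- beaker: Bystander: small green-tinted glass beaker, 56 mm diameter, 65 mm tall, loose, beyond the work. Origin: centre of the underside.

How it is judged:
By the outcome, as a careful person would: the job done as asked, in the order asked, and still so for the second after the job is handed in, with the robot touching nothing.
It also fails if it takes over 144 s, if anything falls off the work surface, if the arm or the gripper's body presses on something with over 40 N, if the wrist force passes 120 N, or if a joint passes its speed limit or range.

## Robot

A 6-joint arm with a two-finger parallel gripper is mounted at the origin on the work surface. World frame = base frame: x ahead of the robot, y to its left, z up, the work surface at z = 0. Lengths are in mm, angles in degrees, forces in N, time in s.
With the tool pointing down it reaches from about 350 to 850 mm from the base axis. Payload 8.1 kg.
Tool frame: the origin (TCP) lies midway between the tips of the shut fingers; the grasp point (between the pads) lies 19 mm behind it; z points along the fingers, y is the line along which they close (so a half turn about z gives the same grasp; the last joint's range is limited). The gripper opens to 85 mm and grips with 20 to 120 N. Pads are 22 mm wide; open, the fingers measure 114 mm over their backs; the gripper's body (76 mm by 85 mm) begins 54 mm behind the grasp point. The pads swing forward as they close: fully open they stand 13 mm farther back than shut.
Start: joints at [64.664, 7.471, 85.268, -0, 87.261, -4.893], TCP at [209.545, 562.224, 231.292] pointing down, gripper open.
Joint ranges: [-169.43, 169.43], [-51.17, 129.36], [1.28, 143.12], [-76.62, 256.62], [0, 156.53], [-152.29, 152.29]. Speed limits (degrees/s): [136.94, 136.94, 159.86, 180, 180, 180].

## Interface

Orientations are given as [roll, pitch, yaw] about the fixed x, y, z axes, in that order (R = Rz(yaw) Ry(pitch) Rx(roll)).
In Python, from bench import r gives the robot as it stands.
- The arm moves only by the tool step_arm, never from a script. Its arguments are lists of equal length, an entry for each row: "delta_pos": the shift along the world's x, y, z in units of 200 mm (1.0 is 200 mm), a list of three; "spin": the turn about the world's z in units of 180 degrees (1.0 is 180 degrees). In form: {"delta_pos": [[dx, dy, dz], ...], "spin": [spin, ...]}. A call has 1 to 8 rows; each row shifts and turns the commanded pose from where the row before left it; what a row does not reach is not made up. A row lasts 1/8 s, in which the tool goes at most 62.5 mm and 10.7 degrees, less where a joint would pass 70% of its speed; a pose out of reach is approached as far as the arm can. A call with a number of a shift or a turn outside -1 to 1 is refused whole. A call with a gripper value outside its range is refused whole. "gripper" is the opening, from -1 (shut) to 1 (fully open), set as the call begins (left out, the last holds). The fingers move at their own pace and stop on an object; "squeeze" is the grip in N (left out, the last holds). Time passes only in rows, so rows that do not move let the fingers close. It gives the time, the measured TCP pose, the force, the opening and the grip force at its end, in the units of the state.
- r.sense(): the state, without advancing time (a new reading comes with each control period).
- r.snapshot(name): name is "scene" or "top" or "wrist"; returns a dict with "pixels" (384x512x3 uint8, blue, green, red), "fx", "fy", "cx", "cy" (pixels), "dist_coeffs" ([k1, k2, p1, p2, k3] as OpenCV has them; the pictures are not rectified), "camera_from_world" (4x4, takes a point from world to camera coordinates). Camera axes: x right, y up, looking along -z (the intrinsics and any distortion apply to the point x, -y, -z); pixel columns grow to the right and rows downward; lengths in mm; the calibration is good to about 2 mm. A picture is of the moment at which its call begins. There is no depth.
- r.hand_in(): hands the job in; it is judged then, once.
The state is a dict: "time": time; "joint_pos": joint angles; "qd": joint speeds; "joint_efforts": joint torques, N m; "tool_pos": TCP position; "tcp_rot": TCP orientation; "ft_force": force on the tool from outside, world axes, zero at the start; "wrist_torque": the same for the moment, N m; "finger_gap": finger opening in mm; "grip_force": force on a finger pad.
Only numpy, scipy, OpenCV 4.12 (cv2) and the standard library are available. Lean on these libraries where they do the work, as an engineer would, in place of code of your own. Each camera call takes 0.05 s, during which the arm holds its last target. There are 200 camera calls.

## Working session

There is one attempt and no reset: what is moved stays moved. The work goes in short steps, Python scripts to look and compute and a tool call to move; the robot and the scene stay as the last step left them, time stands still between calls to the robot, and variables do not carry over. Pictures are saved under pics/ and viewed, at most 14 in all, crops included, and the job is handed in when it is done.

Besides the shell and the picture viewer there is one more tool, called by a JSON object that holds its "method" and its "body". step_arm: Moves the arm, as the interface text tells. Shifts and turns lie within -1 to 1; 1 stands for 200 mm of shift or 180 degrees of turn. Its arguments: {"type":"object","properties":{"delta_pos":{"type":"array","items":{"type":"array","items":{"type":"number","minimum":-1,"maximum":1}}},"spin":{"type":"array","items":{"type":"number","minimum":-1,"maximum":1}},"gripper":{"type":"number"},"squeeze":{"type":"number"}},"required":["delta_pos","spin"]}

```bash
ls; mkdir -p pics
python3 - <<'E'
from bench import r
import cv2,pickle
d={n:r.snapshot(n) for n in("scene","top")}
pickle.dump(d,open("s0.pkl","wb"))
for n in d: cv2.imwrite(f"pics/{n}0.png",d[n]["pixels"])
print(r.sense()); print(d["top"]["dist_coeffs"],d["top"]["camera_from_world"])
E
```

```text
pics
{'time': 0.1, 'joint_pos': array([ 6.46624632e+01,  7.51276732e+00,  8.53228780e+01,  3.21608353e-04,
        8.72625897e+01, -4.89272088e+00]), 'qd': array([ 0.00116113, -0.22220801, -0.08915675, -0.10456135,  0.08833582,
       -0.05455902]), 'joint_efforts': array([ 1.40583856e-03, -5.70956540e+01, -5.01939762e+01, -1.53889955e-04,
        8.16266838e-03,  5.82913344e-05]), 'tool_pos': array([209.3415871 , 561.76055305, 230.33018396]), 'tcp_rot': array([-1.79902150e+02, -8.69854026e-03,  1.59555161e+02]), 'ft_force': array([-0.56308075, -0.43094409,  0.20849613]), 'wrist_torque': array([0.0405645 , 0.02486056, 0.01671255]), 'grip_force': 0.0, 'finger_gap': 85.40039266767816}
[-0.07590248  0.          0.          0.          0.        ] [[ 4.97991930e-03 -9.99879072e-01  1.47323416e-02 -7.68092328e+00]
 [ 9.94410200e-01  6.50543957e-03  1.05385171e-01 -5.88760039e+02]
 [-1.05468267e-01  1.41251811e-02  9.94322344e-01 -8.21346913e+02]
 [ 0.00000000e+00  0.00000000e+00  0.00000000e+00  1.00000000e+00]]
```

View pics/top0.png

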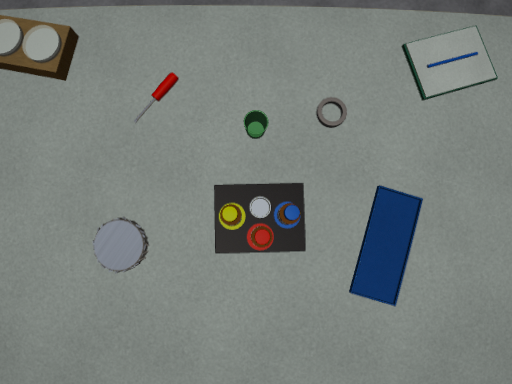

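View pics/scene0.png

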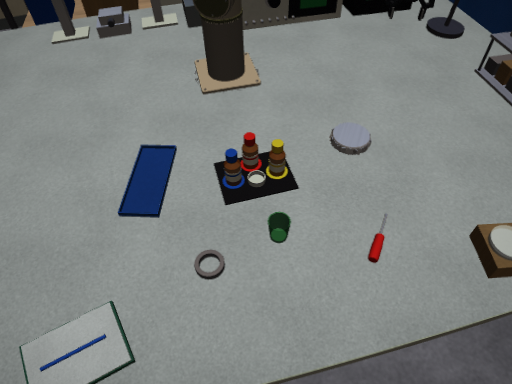

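The top view shows the yellow cap at (230,214), red at (261,237), blue at (291,213) and the dish at (260,207). The collector is at (120,245), the tray at about (386,245) and the beaker at (256,125). The scene view shows the same layout from the far side: caps at (278,145), (250,138) and (232,154), dish at (257,179), collector at (351,137).

```bash
cat > h.py <<'E'
import cv2,numpy as np
def ray(s,uv):
    K=np.array([[s["fx"],0,s["cx"]],[0,s["fy"],s["cy"]],[0,0,1.]])
    p=cv2.undistortPoints(np.float64(uv).reshape(-1,1,2),K,np.array(s["dist_coeffs"],float)).reshape(-1,2)
    T=np.array(s["camera_from_world"]);R=T[:3,:3];o=-R.T@T[:3,3]
    d=np.c_[p[:,0],-p[:,1],-np.ones(len(p))]@R
    return o,d/np.linalg.norm(d,axis=1)[:,None]
def plane(s,uv,z):
    o,d=ray(s,uv);return o+d*((z-o[2])/d[:,2])[:,None]
def tri(rays):
    A=0;b=0
    for o,d in rays:
        d=d[0];M=np.eye(3)-np.outer(d,d);A=A+M;b=b+M@o
    x=np.linalg.solve(A,b);return x,[round(float(np.linalg.norm(np.cross(x-o,d[0]))),1) for o,d in rays]
HUE={"red":[(0,8),(172,180)],"yellow":[(22,36)],"blue":[(105,125)]}
def mask(s,c,smin=130,vmin=60):
    h=cv2.cvtColor(s["pixels"],cv2.COLOR_BGR2HSV)
    if c=="white": return cv2.inRange(h,(0,0,150),(180,60,255))
    m=0
    for a,b in HUE[c]: m=m|cv2.inRange(h,(a,smin,vmin),(b,255,255))
    return m
def blobs(m,box=None,amin=20):
    if box: z=np.zeros_like(m);x0,y0,x1,y1=box;z[y0:y1,x0:x1]=m[y0:y1,x0:x1];m=z
    cs=cv2.findContours(m,cv2.RETR_EXTERNAL,cv2.CHAIN_APPROX_NONE)[0]
    return sorted([c for c in cs if cv2.contourArea(c)>amin],key=cv2.contourArea,reverse=True)
E
python3 - <<'E'
import pickle;from h import *
d=pickle.load(open("s0.pkl","rb"))
S,T=d["scene"],d["top"]
for n,s in d.items():
    print(n,"cam",ray(s,[(256,192)])[0].round(),s["fx"])
    for c in("red","yellow","blue","white"):
        print(c,[(cv2.boundingRect(k),cv2.contourArea(k)) for k in blobs(mask(s,c))][:6])
def t(a,b): print(a,b,tri([ray(T,[a]),ray(S,[b])]))
for a,b in [((230,214),(278,142)),((261,237),(250,135)),((291,213),(232,152)),((260,207),(257,178)),((120,245),(351,137)),((386,245),(149,180)),((232,216),(277,171))]: t(a,b)
m=mask(T,"blue",vmin=30);k=blobs(m,(340,170,430,310))[0];b=cv2.boxPoints(cv2.minAreaRect(k));print(plane(T,b,16).round())
print(plane(T,[(120,245)],30),plane(T,[(214,185),(303,183),(305,251),(216,253)],6).round())
E
```

```text
scene cam [1240. -169.  808.] 376.57038654145254
red [((369, 233, 15, 28), 217.5), ((240, 159, 22, 13), 77.5), ((244, 132, 11, 9), 62.5)]
yellow [((272, 139, 11, 14), 98.5), ((266, 166, 22, 13), 88.0)]
blue [((118, 145, 58, 69), 2207.0), ((40, 335, 66, 36), 157.5), ((222, 175, 23, 14), 77.0), ((226, 149, 11, 8), 62.5)]
white [((22, 303, 108, 81), 4420.0), ((258, 190, 71, 99), 2118.0), ((226, 104, 58, 53), 754.0), ((333, 120, 46, 27), 713.5), ((129, 227, 38, 44), 474.0), ((286, 149, 42, 36), 460.0)]
top cam [499.   8. 879.] 375.576425550943
red [((247, 223, 27, 28), 557.0), ((152, 73, 26, 28), 278.0)]
yellow [((219, 202, 27, 28), 546.5)]
blue [((351, 186, 72, 120), 4950.5), ((284, 205, 16, 15), 169.0), ((274, 201, 26, 28), 128.0), ((428, 52, 50, 16), 76.5)]
white [((407, 34, 73, 62), 2068.0), ((26, 28, 32, 32), 742.0), ((0, 23, 19, 30), 434.0), ((250, 199, 20, 19), 250.0)]
(230, 214) (278, 142) (array([537.37857412,  45.63957503, 118.61110485]), [1.7, 1.7])
(261, 237) (250, 135) (array([491.07962411, -18.5526464 , 118.23776985]), [0.3, 0.3])
(291, 213) (232, 152) (array([540.04318007, -78.96409677, 116.02478674]), [1.0, 1.0])
(260, 207) (257, 178) (array([558.89543426, -18.72950459,  16.43164339]), [1.2, 1.2])
(120, 245) (351, 137) (array([469.48976096, 301.74902726,  16.14206775]), [1.3, 1.3])
(386, 245) (149, 180) (array([ 471.47835406, -318.00882573,   -0.90656593]), [0.4, 0.4])
(232, 216) (277, 171) (array([538.26593923,  45.70367356,   5.49427761]), [1.0, 1.0])
[[ 363. -223.   16.]
 [ 612. -295.   16.]
 [ 585. -406.   16.]
 [ 334. -331.   16.]]
[[469.6492485  295.69947682  30.        ]] [[ 610.   88.    6.]
 [ 616. -121.    6.]
 [ 458. -125.    6.]
 [ 453.   81.    6.]]
```

{"method": "step_arm", "body": {"delta_pos": [[0.075, -0.145, 0.025], [0.075, -0.145, 0.025], [0.075, -0.145, 0.025], [0.075, -0.145, 0.025], [0.075, -0.145, 0.025], [0.075, -0.145, 0.025], [0.075, -0.145, 0.025], [0.075, -0.145, 0.025]], "spin": [0.014, 0.014, 0.014, 0.014, 0.014, 0.014, 0.015, 0.015], "gripper": 0.4, "squeeze": 40}}

```text
time: 1.1
tool_pos: [329.7, 329.1, 271.0]
tcp_rot: [-180.0, -0.0, -179.8]
ft_force: [-0.2, -0.3, 0.4]
finger_gap: 59.7
grip_force: 0.0
```

{"method": "step_arm", "body": {"delta_pos": [[0.075, -0.145, 0.025], [0.075, -0.145, 0.025], [0.075, -0.145, 0.025], [0.075, -0.145, 0.025], [0.075, -0.145, 0.025], [0.075, -0.145, 0.025], [0.075, -0.145, 0.025], [0.075, -0.145, 0.025]], "spin": [0, 0, 0, 0, 0, 0, 0, 0]}}

```text
time: 2.1
tool_pos: [449.7, 97.2, 311.0]
tcp_rot: [-180.0, -0.0, -179.9]
ft_force: [-0.1, 0.6, 0.1]
finger_gap: 59.4
grip_force: 0.0
```

{"method": "step_arm", "body": {"delta_pos": [[0.075, -0.145, 0.025], [0.075, -0.145, 0.025], [0.075, -0.145, 0.025], [0.075, -0.145, 0.025], [0, 0, 0], [0, 0, 0]], "spin": [0, 0, 0, 0, 0, 0]}}

```text
time: 2.85
tool_pos: [509.2, -17.4, 330.8]
tcp_rot: [180.0, -0.1, -179.9]
ft_force: [0.1, 0.4, 0.2]
finger_gap: 59.9
grip_force: 0.0
```

Run:
```python
from bench import r
import cv2,pickle
from h import *
w=r.snapshot("wrist")
pickle.dump(w,open("w1.pkl","wb"))
cv2.imwrite("pics/w1.png",w["pixels"])
s=r.sense();print(s["tool_pos"],s["tcp_rot"],s["joint_pos"],ray(w,[(256,192)]),w["fx"])
```

```text
[509.13643551 -17.13110669 330.89010122] [ 1.79974537e+02 -4.68788457e-02 -1.79899565e+02] [-7.70898154e+00 -7.71365768e+00  9.01447368e+01  1.90247364e-02
  9.76188244e+01 -9.78068919e+01] (array([433.78208019, -17.11925459, 474.78520301]), array([[ 2.84514626e-01,  7.06286460e-04, -9.58671439e-01]])) 320.99796572529186
```

View pics/w1.png

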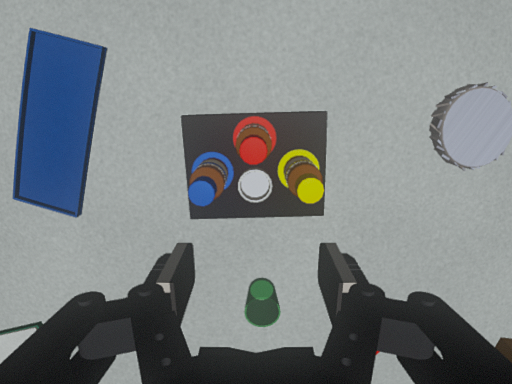

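The wrist view shows the red cap at (253,150), blue at (202,192), yellow at (311,190) and the dish at (255,185). The tray is upper left, the collector at (476,126), and the beaker at (262,300).

Run:
```python
import pickle;from h import *
w=pickle.load(open("w1.pkl","rb"));d=pickle.load(open("s0.pkl","rb"));T=d["top"];S=d["scene"]
# caps & coasters in wrist: find bright colour blobs
for c,box in (("red",(180,110,330,220)),("blue",(180,110,330,220)),("yellow",(180,110,330,220))):
    for n,s,bx in(("w",w,box),("T",T,(210,180,310,255))):
        for k in blobs(mask(s,c,110,50),bx): print(n,c,cv2.boundingRect(k),cv2.contourArea(k))
    # coaster circle: fit on outer points, from wrist cluster projected to z=8
    pts=np.vstack([k[:,0] for k in blobs(mask(w,c,110,50),box,5)]).astype(float)
    P=plane(w,pts,8)[:,:2]
    np.save(f"c_{c}.npy",P)
    # RANSAC circle radius 31: vote
    best=max(((np.sum(abs(np.hypot(*(P-q).T)-31)<1.5),tuple(q)) for q in [P.mean(0)+np.array([i,j]) for i in range(-30,31) for j in range(-30,31)]))
    I=P[abs(np.hypot(*(P-np.array(best[1])).T)-31)<2.5]
    A=np.c_[2*I,np.ones(len(I))];x=np.linalg.lstsq(A,(I**2).sum(1),rcond=None)[0]
    print("coaster",c,best,len(P),x[:2],"r",np.sqrt(x[2]+x[0]**2+x[1]**2))
def ell(s,c,bx,f=None):
    k=max(blobs(mask(s,c),bx),key=cv2.contourArea);return cv2.fitEllipse(cv2.convexHull(k))
for n,s,bx in(("w",w,(235,165,275,205)),("T",T,(245,195,275,220))):
    e=ell(s,"white",bx);print("dish",n,e,plane(s,[e[0]],24))
hw,hT=[ell(s,"white",bx)[0] for s,bx in((w,(235,165,275,205)),(T,(245,195,275,220)))]
print("dish tri",tri([ray(w,[hw]),ray(T,[hT])]))
m=cv2.inRange(cv2.cvtColor(w["pixels"],cv2.COLOR_BGR2HSV),(0,0,0),(180,255,255))
k=blobs(mask(w,"blue",130,30),(0,20,115,225))[0];print("tray",plane(w,cv2.boxPoints(cv2.minAreaRect(k)),16).round())
```

```text
w red (239, 135, 29, 30) 645.0
w red (233, 116, 44, 37) 430.0
T red (246, 223, 28, 28) 570.0
coaster red (np.int64(96), (np.float64(489.61584593959356), np.float64(-19.393636725074053))) 234 [490.18565731 -19.35525477] r 30.832427583264703
w blue (188, 177, 28, 30) 569.5
w blue (191, 152, 43, 38) 352.0
T blue (284, 205, 16, 15) 171.0
T blue (274, 201, 26, 28) 143.5
coaster blue (np.int64(84), (np.float64(541.09831023395), np.float64(-82.01771666576334))) 233 [541.34625424 -82.17347966] r 30.825178185283896
w yellow (296, 174, 28, 30) 622.0
w yellow (277, 149, 43, 39) 416.0
T yellow (219, 202, 27, 28) 558.0
coaster yellow (np.int64(85), (np.float64(537.2301264100397), np.float64(45.80503773845084))) 271 [537.45706229  45.77116513] r 30.863529082657983
dish w ((254.4581298828125, 185.4296112060547), (32.2817268371582, 33.716732025146484), 95.6355972290039) [[557.58866489 -19.03441632  24.        ]]
dish T ((259.3711853027344, 208.0017852783203), (18.020353317260742, 20.136402130126953), 114.29479217529297) [[555.78982377 -18.24925752  24.        ]]
dish tri (array([555.32020078, -18.50321061,  32.01268156]), [0.5, 0.5])
tray [[ 592. -425.   16.]
 [ 333. -331.   16.]
 [ 354. -224.   16.]
 [ 610. -300.   16.]]
```

{"method": "step_arm", "body": {"delta_pos": [[-0.045, -0.005, -0.15], [-0.05, -0.005, -0.2], [0, 0, -0.2], [0, 0, -0.2], [0, 0, -0.2], [0, 0, -0.15], [0, 0, -0.08], [0, 0, -0.05]], "spin": [0, 0, 0, 0, 0, 0, 0, 0]}}

```text
time: 3.9
tool_pos: [490.4, -19.3, 85.0]
tcp_rot: [180.0, -0.0, -179.9]
ft_force: [-0.9, 0.3, 0.3]
finger_gap: 59.9
grip_force: 0.0
```

{"method": "step_arm", "body": {"delta_pos": [[0, 0, 0], [0, 0, 0], [0, 0, 0], [0, 0, 0], [0, 0, 0], [0, 0, 0]], "spin": [0, 0, 0, 0, 0, 0], "gripper": -0.6}}

```text
time: 4.65
tool_pos: [491.5, -19.9, 86.4]
tcp_rot: [-180.0, 0.1, -179.9]
ft_force: [0.1, -0.8, 5.8]
finger_gap: 31.2
grip_force: 40.2
```

{"method": "step_arm", "body": {"delta_pos": [[0, 0, 0.05], [0, 0, 0.1], [0, 0, 0.15], [0, 0, 0.15], [0, 0, 0.15], [0, 0, 0.1], [0, 0, 0.075], [-0.015, -0.05, 0]], "spin": [0, 0, 0, 0, 0, 0, 0, 0]}}

```text
time: 5.65
tool_pos: [488.0, -29.8, 241.4]
tcp_rot: [-180.0, 0.1, -179.9]
ft_force: [0.9, -0.2, -1.1]
finger_gap: 31.1
grip_force: 39.8
```

{"method": "step_arm", "body": {"delta_pos": [[-0.035, -0.1, 0], [-0.05, -0.15, 0], [-0.05, -0.16, 0], [-0.05, -0.16, 0], [-0.05, -0.16, 0], [-0.05, -0.16, 0], [-0.05, -0.16, 0], [-0.05, -0.15, 0]], "spin": [0, 0, 0, 0, 0, 0, 0, 0]}}

```text
time: 6.65
tool_pos: [409.0, -270.9, 238.7]
tcp_rot: [179.9, -0.1, -180.0]
ft_force: [0.6, -0.3, -1.7]
finger_gap: 30.8
grip_force: 39.8
```

{"method": "step_arm", "body": {"delta_pos": [[-0.035, -0.1, 0], [-0.015, -0.035, 0], [0, 0, -0.05], [0, 0, -0.1], [0, 0, -0.15], [0, 0, -0.15], [0, 0, -0.1], [0, 0, 0]], "spin": [0, 0, 0, 0, 0, 0, 0, 0]}}

```text
time: 7.65
tool_pos: [399.1, -294.4, 126.9]
tcp_rot: [179.8, -0.2, -179.9]
ft_force: [-0.3, -0.3, -1.9]
finger_gap: 31.0
grip_force: 39.9
```

Run:
```python
from bench import r
import cv2,pickle
from h import *
w=r.snapshot("top")
cv2.imwrite("pics/t2.png",w["pixels"][140:360,200:500].repeat(2,0).repeat(2,1))
s=r.sense();print(s["tool_pos"],s["joint_pos"],s["ft_force"])
```

```text
[ 399.91225517 -295.32006134  128.67693958] [-4.23602939e+01 -4.16286995e+00  1.08064255e+02  6.21545166e-03
  7.62729743e+01 -1.32497924e+02] [-0.20135765 -0.40815703 -1.7077628 ]
```

View pics/t2.png

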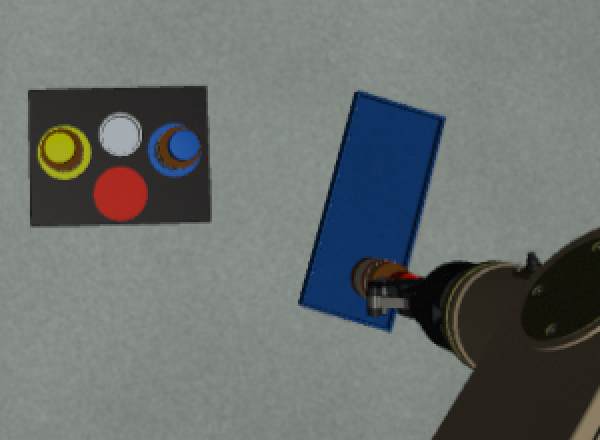

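The red bottle hangs over the near end of the tray (crop ~(380,280)). Its coaster is bare and nothing else has moved.

{"method": "step_arm", "body": {"delta_pos": [[0, 0, -0.08], [0, 0, -0.07], [0, 0, -0.04], [0, 0, -0.02], [0, 0, -0.01], [0, 0, -0.005], [0, 0, 0], [0, 0, 0]], "spin": [0, 0, 0, 0, 0, 0, 0, 0]}}

```text
time: 8.7
tool_pos: [400.7, -296.9, 85.6]
tcp_rot: [-180.0, 0.0, -179.9]
ft_force: [1.3, 0.6, -1.8]
finger_gap: 30.4
grip_force: 39.9
```

{"method": "step_arm", "body": {"delta_pos": [[0, 0, -0.005], [0, 0, -0.005], [0, 0, -0.005], [0, 0, 0], [0, 0, 0]], "spin": [0, 0, 0, 0, 0]}}

```text
time: 9.32
tool_pos: [400.6, -296.9, 82.4]
tcp_rot: [-180.0, 0.0, -179.9]
ft_force: [0.0, 0.5, 1.3]
finger_gap: 31.3
grip_force: 40.0
```

{"method": "step_arm", "body": {"delta_pos": [[0, 0, 0], [0, 0, 0], [0, 0, 0], [0, 0, 0.1], [0, 0, 0.2], [0, 0, 0.2], [0, 0, 0.2], [0, 0, 0.1]], "spin": [0, 0, 0, 0, 0, 0, 0, 0], "gripper": 0.4}}

```text
time: 10.32
tool_pos: [401.3, -297.4, 244.9]
tcp_rot: [-179.9, 0.2, -179.9]
ft_force: [0.0, 0.4, -0.9]
finger_gap: 59.9
grip_force: 0.0
```

{"method": "step_arm", "body": {"delta_pos": [[0.1, 0.155, 0], [0.12, 0.185, 0], [0.12, 0.185, 0], [0.12, 0.185, 0], [0.12, 0.185, 0], [0.12, 0.185, 0], [0, 0, 0]], "spin": [0, 0, 0, 0, 0, 0, 0]}}

```text
time: 11.2
tool_pos: [541.1, -78.1, 240.9]
tcp_rot: [179.9, -0.1, -179.7]
ft_force: [0.1, -0.5, -1.1]
finger_gap: 59.9
grip_force: 0.0
```

Run:
```python
from bench import r
import cv2,pickle
from h import *
w=r.snapshot("wrist");S=r.snapshot("scene")
pickle.dump((w,S),open("w2.pkl","wb"))
cv2.imwrite("pics/w2.png",w["pixels"])
print(r.sense()["tool_pos"])
for c in("blue","yellow"): print([(cv2.boundingRect(k),cv2.contourArea(k)) for k in blobs(mask(w,c))])
```

```text
[540.10888475 -80.53800096 241.16877702]
[((2, 0, 116, 218), 14219.5), ((235, 167, 36, 39), 979.0), ((226, 137, 53, 38), 493.5)]
[((371, 163, 43, 39), 1183.5), ((333, 135, 50, 52), 672.5)]
```

View pics/w2.png

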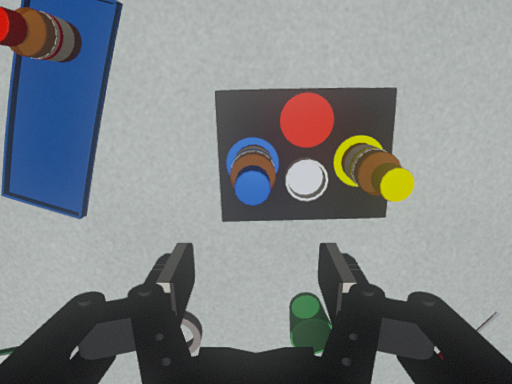

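Red stands in the tray. The blue cap is at (253,187), centred between the fingers to about 2 mm.

{"method": "step_arm", "body": {"delta_pos": [[0.005, -0.008, -0.1], [0, 0, -0.15], [0, 0, -0.15], [0, 0, -0.15], [0, 0, -0.12], [0, 0, -0.08], [0, 0, -0.035], [0, 0, 0]], "spin": [0, 0, 0, 0, 0, 0, 0, 0]}}

```text
time: 12.3
tool_pos: [541.4, -82.6, 85.1]
tcp_rot: [180.0, -0.0, -179.9]
ft_force: [0.4, 0.3, 1.1]
finger_gap: 60.1
grip_force: 0.0
```

{"method": "step_arm", "body": {"delta_pos": [[0, 0, 0], [0, 0, 0], [0, 0, 0], [0, 0, 0], [0, 0, 0], [0, 0, 0]], "spin": [0, 0, 0, 0, 0, 0], "gripper": -0.6}}

```text
time: 13.05
tool_pos: [542.5, -82.4, 86.5]
tcp_rot: [-180.0, 0.1, -179.9]
ft_force: [-0.2, -0.0, 6.0]
finger_gap: 30.9
grip_force: 39.7
```

{"method": "step_arm", "body": {"delta_pos": [[0, 0, 0.05], [0, 0, 0.1], [0, 0, 0.15], [0, 0, 0.15], [0, 0, 0.15], [0, 0, 0.1], [0, 0, 0.075], [-0.015, -0.05, 0]], "spin": [0, 0, 0, 0, 0, 0, 0, 0]}}

```text
time: 14.05
tool_pos: [539.0, -92.4, 241.2]
tcp_rot: [-180.0, 0.1, -179.9]
ft_force: [-0.3, 0.1, -0.9]
finger_gap: 30.7
grip_force: 39.7
```

{"method": "step_arm", "body": {"delta_pos": [[-0.03, -0.1, 0], [-0.05, -0.16, 0], [-0.05, -0.16, 0], [-0.05, -0.16, 0], [-0.05, -0.16, 0], [-0.05, -0.16, 0], [-0.035, -0.12, 0], [-0.02, -0.07, 0]], "spin": [0, 0, 0, 0, 0, 0, 0, 0]}}

```text
time: 15.05
tool_pos: [470.2, -311.5, 238.7]
tcp_rot: [179.9, -0.1, 180.0]
ft_force: [0.5, 1.0, -0.8]
finger_gap: 30.9
grip_force: 39.7
```

{"method": "step_arm", "body": {"delta_pos": [[0, -0.03, 0], [0, 0, -0.05], [0, 0, -0.15], [0, 0, -0.2], [0, 0, -0.15], [0, 0, -0.1], [0, 0, -0.06], [0, 0, -0.04]], "spin": [0, 0, 0, 0, 0, 0, 0, 0]}}

```text
time: 16.05
tool_pos: [471.9, -316.4, 90.3]
tcp_rot: [-180.0, 0.0, -179.9]
ft_force: [0.3, 0.2, -0.9]
finger_gap: 30.8
grip_force: 39.7
```

{"method": "step_arm", "body": {"delta_pos": [[0, 0, -0.02], [0, 0, -0.005], [0, 0, -0.005], [0, 0, -0.005], [0, 0, 0], [0, 0, 0]], "spin": [0, 0, 0, 0, 0, 0]}}

```text
time: 16.8
tool_pos: [471.6, -316.4, 83.4]
tcp_rot: [-180.0, 0.0, -179.9]
ft_force: [0.2, 0.8, -0.9]
finger_gap: 30.7
grip_force: 39.7
```

{"method": "step_arm", "body": {"delta_pos": [[0, 0, -0.005], [0, 0, -0.003], [0, 0, 0], [0, 0, 0]], "spin": [0, 0, 0, 0]}}

```text
time: 17.3
tool_pos: [472.0, -316.5, 82.6]
tcp_rot: [-180.0, 0.1, -179.9]
ft_force: [-0.4, 1.6, 5.8]
finger_gap: 30.9
grip_force: 40.2
```

{"method": "step_arm", "body": {"delta_pos": [[0, 0, 0], [0, 0, 0], [0, 0, 0], [0, 0, 0.1], [0, 0, 0.2], [0, 0, 0.2], [0, 0, 0.2], [0, 0, 0.1]], "spin": [0, 0, 0, 0, 0, 0, 0, 0], "gripper": 0.4}}

```text
time: 18.3
tool_pos: [472.6, -317.2, 246.0]
tcp_rot: [-179.8, 0.2, -179.9]
ft_force: [-0.1, -0.2, -0.5]
finger_gap: 59.7
grip_force: 0.0
```

{"method": "step_arm", "body": {"delta_pos": [[0.03, 0.165, 0], [0.033, 0.18, 0], [0.033, 0.18, 0], [0.033, 0.18, 0], [0.033, 0.18, 0], [0.033, 0.18, 0], [0.033, 0.18, 0], [0.033, 0.18, 0]], "spin": [0, 0, 0, 0, 0, 0, 0, 0]}}

```text
time: 19.3
tool_pos: [523.5, -30.2, 241.5]
tcp_rot: [180.0, -0.0, -179.9]
ft_force: [0.6, -0.3, -0.8]
finger_gap: 59.8
grip_force: 0.0
```

{"method": "step_arm", "body": {"delta_pos": [[0.033, 0.18, 0], [0.033, 0.18, 0], [0, 0.025, 0], [0, 0, 0]], "spin": [0, 0, 0, 0]}}

```text
time: 19.8
tool_pos: [536.7, 45.6, 241.4]
tcp_rot: [-180.0, -0.0, -179.9]
ft_force: [-0.1, -0.6, 0.6]
finger_gap: 59.8
grip_force: 0.0
```

Run:
```python
from bench import r
import cv2,pickle
from h import *
w=r.snapshot("wrist");t=r.snapshot("top")
pickle.dump((w,t),open("w3.pkl","wb"))
s=r.sense();print(s["tool_pos"],s["joint_pos"][5])
for k in blobs(mask(w,"yellow")):
  x,y,a,b=cv2.boundingRect(k);print((x,y,a,b),plane(w,[(x+a/2,y+b/2)],118),w["cx"])
# collector from first wrist view and top
w1=pickle.load(open("w1.pkl","rb"));T=pickle.load(open("s0.pkl","rb"))["top"];S=pickle.load(open("s0.pkl","rb"))["scene"]
pc=[]
for n,s,bx in(("w1",w1,(425,75,512,175)),("T",T,(80,205,155,280)),("S",S,(325,115,380,160))):
  h=cv2.cvtColor(s["pixels"],cv2.COLOR_BGR2HSV);m=cv2.inRange(h,(105,10,95),(135,70,255))
  m=cv2.morphologyEx(m,cv2.MORPH_OPEN,np.ones((3,3)));k=blobs(m,bx)
  if k:
    e=cv2.fitEllipse(cv2.convexHull(k[0]));pc.append(ray(s,[e[0]]));print(n,e,plane(s,[e[0]],30))
print(tri(pc),tri(pc[:2]))
```

```text
[536.76316937  44.75225919 241.57891978] -90.71076881890525
(238, 166, 37, 40) [[535.26363795  46.43004852 118.        ]] 255.878173682991
(230, 137, 53, 39) [[509.49897097  46.38161475 118.        ]] 255.878173682991
w1 ((478.489013671875, 127.1010971069336), (68.556640625, 83.28727722167969), 27.858142852783203) [[468.66655514 301.63911142  30.        ]]
T ((117.69719696044922, 244.7500457763672), (48.687435150146484, 50.52189636230469), 18.074556350708008) [[470.14472789 300.98756289  30.        ]]
S ((351.0400695800781, 134.39044189453125), (24.058713912963867, 37.421932220458984), 99.64193725585938) [[472.05065101 299.70867091  30.        ]]
(array([469.46320312, 301.90915148,  27.91124054]), [1.2, 0.6, 0.8]) (array([469.39471204, 301.17313093,  30.22754788]), [0.8, 0.8])
```

{"method": "step_arm", "body": {"delta_pos": [[0, 0.005, -0.1], [0, 0, -0.15], [0, 0, -0.15], [0, 0, -0.15], [0, 0, -0.12], [0, 0, -0.08], [0, 0, -0.035], [0, 0, 0]], "spin": [0, 0, 0, 0, 0, 0, 0, 0]}}

```text
time: 20.9
tool_pos: [536.8, 46.4, 84.5]
tcp_rot: [-180.0, -0.0, -179.9]
ft_force: [-0.3, -0.2, 0.5]
finger_gap: 59.7
grip_force: 0.0
```

{"method": "step_arm", "body": {"delta_pos": [[0, 0, 0], [0, 0, 0], [0, 0, 0], [0, 0, 0], [0, 0, 0], [0, 0, 0]], "spin": [0, 0, 0, 0, 0, 0], "gripper": -0.6}}

```text
time: 21.65
tool_pos: [537.9, 46.5, 85.9]
tcp_rot: [-180.0, 0.1, -179.9]
ft_force: [-1.0, -1.1, 6.8]
finger_gap: 30.9
grip_force: 39.6
```

{"method": "step_arm", "body": {"delta_pos": [[0, 0, 0.05], [0, 0, 0.1], [0, 0, 0.15], [0, 0, 0.15], [0, 0, 0.15], [0, 0, 0.1], [0, 0, 0.075], [0, -0.05, 0]], "spin": [0, 0, 0, 0, 0, 0, 0, 0]}}

```text
time: 22.65
tool_pos: [537.4, 36.7, 240.6]
tcp_rot: [180.0, 0.1, -179.9]
ft_force: [-0.2, -0.6, -1.7]
finger_gap: 30.8
grip_force: 39.7
```

{"method": "step_arm", "body": {"delta_pos": [[0.005, -0.11, 0], [0.005, -0.17, 0], [0.005, -0.17, 0], [0.005, -0.17, 0], [0.005, -0.17, 0], [0.005, -0.17, 0], [0.005, -0.17, 0], [0, -0.17, 0]], "spin": [0, 0, 0, 0, 0, 0, 0, 0]}}

```text
time: 23.65
tool_pos: [542.9, -224.8, 237.7]
tcp_rot: [179.9, -0.1, -179.9]
ft_force: [0.2, 0.3, -0.9]
finger_gap: 30.8
grip_force: 39.7
```

{"method": "step_arm", "body": {"delta_pos": [[0, -0.17, 0], [0, -0.17, 0], [0, -0.12, 0], [0, -0.07, 0], [0, -0.04, 0], [0, 0, -0.05], [0, 0, -0.15], [0, 0, -0.2]], "spin": [0, 0, 0, 0, 0, 0, 0, 0]}}

```text
time: 24.65
tool_pos: [544.9, -336.7, 159.7]
tcp_rot: [-179.9, 0.1, -179.9]
ft_force: [1.0, -0.2, -1.4]
finger_gap: 31.0
grip_force: 39.7
```

{"method": "step_arm", "body": {"delta_pos": [[0, 0, -0.15], [0, 0, -0.1], [0, 0, -0.06], [0, 0, -0.045], [0, 0, -0.02], [0, 0, -0.005], [0, 0, -0.003], [0, 0, 0]], "spin": [0, 0, 0, 0, 0, 0, 0, 0]}}

```text
time: 25.65
tool_pos: [544.2, -337.6, 83.6]
tcp_rot: [-180.0, 0.0, -179.9]
ft_force: [-0.5, 0.7, -0.5]
finger_gap: 30.9
grip_force: 39.7
```

{"method": "step_arm", "body": {"delta_pos": [[0, 0, -0.005], [0, 0, -0.005], [0, 0, 0], [0, 0, 0]], "spin": [0, 0, 0, 0]}}

```text
time: 26.15
tool_pos: [544.4, -337.7, 82.0]
tcp_rot: [-180.0, 0.1, -179.9]
ft_force: [-0.5, 1.1, 6.0]
finger_gap: 30.7
grip_force: 40.0
```

{"method": "step_arm", "body": {"delta_pos": [[0, 0, 0], [0, 0, 0], [0, 0, 0], [0, 0, 0.1], [0, 0, 0.2], [0, 0, 0.2], [0, 0, 0.2], [0, 0, 0.1]], "spin": [0, 0, 0, 0, 0, 0, 0, 0], "gripper": 0.4}}

```text
time: 27.15
tool_pos: [545.1, -338.1, 245.8]
tcp_rot: [-179.8, 0.3, -179.9]
ft_force: [0.7, -0.3, -0.5]
finger_gap: 59.7
grip_force: 0.0
```

{"method": "step_arm", "body": {"delta_pos": [[0.005, 0.16, 0], [0.005, 0.18, 0], [0.005, 0.18, 0], [0.005, 0.18, 0], [0.01, 0.18, 0], [0.01, 0.18, 0], [0.01, 0.18, 0], [0.01, 0.18, 0]], "spin": [0, 0, 0, 0, 0, 0, 0, 0], "gripper": 0.8}}

```text
time: 28.15
tool_pos: [555.6, -52.1, 240.9]
tcp_rot: [180.0, -0.0, -179.9]
ft_force: [0.5, -0.5, 0.8]
finger_gap: 77.0
grip_force: 0.0
```

{"method": "step_arm", "body": {"delta_pos": [[0, 0.175, 0], [0, 0, -0.15], [0, 0, -0.2], [0, 0, -0.15], [0, 0, 0], [0, 0, 0]], "spin": [0, 0, 0, 0, 0, 0]}}

```text
time: 28.9
tool_pos: [556.6, -18.5, 142.4]
tcp_rot: [-180.0, 0.1, -179.9]
ft_force: [0.4, 0.3, 0.3]
finger_gap: 76.9
grip_force: 0.0
```

Run:
```python
from bench import r
import cv2,pickle
from h import *
w=r.snapshot("wrist");S=r.snapshot("scene")
pickle.dump((w,S),open("w4.pkl","wb"))
s=r.sense();print(s["tool_pos"])
cv2.imwrite("pics/w4.png",np.hstack([w["pixels"][:300],S["pixels"][100:300,100:360].repeat(1,0)][:1]+[cv2.copyMakeBorder(S["pixels"][100:300,100:380],0,100,0,0,cv2.BORDER_CONSTANT)]))
for k in blobs(mask(w,"white"),(150,80,360,300),200):
  e=cv2.fitEllipse(cv2.convexHull(k));print(e,plane(w,[e[0]],24))
```

```text
[557.24460632 -18.59499259 143.27459186]
((254.21116638183594, 262.73455810546875), (118.6106185913086, 216.31387329101562), 91.28511810302734) [[627.13791596 -19.64462973  24.        ]]
((255.1195526123047, 189.8351287841797), (56.22734832763672, 58.3797492980957), 89.8841323852539) [[557.3850293  -18.78704292  24.        ]]
```

View pics/w4.png

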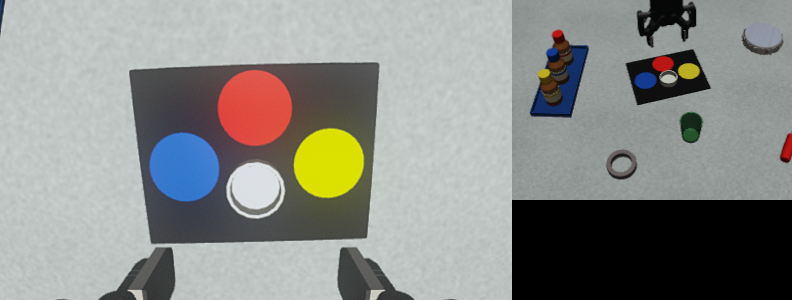

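All three bottles stand in the tray. The dish is at (255,190), centred between the fingers, and the coasters are clear.

{"method": "step_arm", "body": {"delta_pos": [[0, 0, -0.1], [0, 0, -0.15], [0, 0, -0.15], [0, 0, -0.12], [0, 0, -0.08], [0, 0, -0.045], [0, 0, -0.02], [0, 0, 0]], "spin": [0, 0, 0, 0, 0, 0, 0, 0]}}

```text
time: 30.0
tool_pos: [556.3, -18.4, 8.5]
tcp_rot: [-180.0, 0.0, -179.9]
ft_force: [-0.7, 0.6, 0.6]
finger_gap: 76.7
grip_force: 0.0
```

{"method": "step_arm", "body": {"delta_pos": [[0, 0, 0], [0, 0, 0], [0, 0, 0], [0, 0, 0], [0, 0, 0], [0, 0, 0]], "spin": [0, 0, 0, 0, 0, 0], "gripper": 0.0, "squeeze": 25}}

```text
time: 30.75
tool_pos: [556.8, -18.4, 9.2]
tcp_rot: [-180.0, 0.1, -179.9]
ft_force: [-1.4, 0.6, 5.9]
finger_gap: 48.2
grip_force: 26.1
```

Run:
```python
import pickle;from h import *
w,S=pickle.load(open("w4.pkl","rb"));w1=pickle.load(open("w1.pkl","rb"))
for c in("red","blue","yellow"):
  k=blobs(mask(w,c,110),(120,60,390,245))[0];e=cv2.fitEllipse(cv2.convexHull(k));print(c,plane(w,[e[0]],8).round(1))
  b=(120,130,210,200)
  ks=blobs(mask(S,c,110,50),(210,140,310,200));e2=cv2.fitEllipse(cv2.convexHull(ks[0]));print(tri([ray(w,[e[0]]),ray(S,[e2[0]])]))
  ks=blobs(mask(S,c,110,50),(120,120,180,190))
  print([cv2.boundingRect(q) for q in ks][:3])
print(tri([ray(w,[(255.1,189.8)]),ray(w1,[(254.46,185.43)])]))
```

```text
red [[489.8 -19.4   8. ]]
(array([489.79645224, -19.82068335,   5.9176134 ]), [0.4, 0.4])
[(140, 130, 12, 13)]
blue [[540.5 -82.    8. ]]
(array([540.81111127, -82.67883369,   6.34747768]), [0.3, 0.3])
[(147, 145, 29, 45), (134, 147, 12, 10)]
yellow [[536.9  46.1   8. ]]
(array([537.21611334,  45.7008443 ,   6.13783326]), [0.8, 0.8])
[(126, 169, 14, 15)]
(array([560.97315513, -18.96099144,  11.63705679]), [0.1, 0.1])
```

{"method": "step_arm", "body": {"delta_pos": [[0, 0, 0.03], [0, 0, 0.07], [0, 0, 0.15], [0, 0, 0.2], [0, 0, 0.15], [0, 0, 0.1], [0, 0, 0.05], [-0.015, 0.06, 0]], "spin": [0, 0, 0, 0, 0, 0, 0, 0]}}

```text
time: 31.75
tool_pos: [553.1, -6.5, 158.2]
tcp_rot: [-180.0, 0.0, -180.0]
ft_force: [-0.4, 0.9, -0.9]
finger_gap: 48.1
grip_force: 26.0
```

{"method": "step_arm", "body": {"delta_pos": [[-0.03, 0.11, 0], [-0.045, 0.16, 0], [-0.045, 0.16, 0], [-0.045, 0.16, 0], [-0.045, 0.16, 0], [-0.045, 0.16, 0], [-0.045, 0.16, 0], [-0.045, 0.16, 0]], "spin": [0, 0, 0, 0, 0, 0, 0, 0]}}

```text
time: 32.75
tool_pos: [482.0, 240.9, 156.1]
tcp_rot: [-179.9, -0.2, -179.9]
ft_force: [1.0, -0.8, -0.5]
finger_gap: 47.9
grip_force: 26.0
```

{"method": "step_arm", "body": {"delta_pos": [[-0.035, 0.14, 0], [-0.03, 0.11, 0], [-0.01, 0.06, 0], [0, 0, -0.05], [0, 0, -0.1], [0, 0, -0.1], [0, 0, -0.05], [0, 0, 0]], "spin": [0, 0, 0, 0, 0, 0, 0, 0]}}

```text
time: 33.75
tool_pos: [468.2, 300.8, 96.5]
tcp_rot: [-179.9, -0.1, -180.0]
ft_force: [-0.2, -0.1, -0.3]
finger_gap: 48.0
grip_force: 26.0
```

Run:
```python
from bench import r
import cv2,pickle
from h import *
w=r.snapshot("wrist");t=r.snapshot("top")
s=r.sense();print(s["tool_pos"],s["joint_pos"][5])
cv2.imwrite("pics/w5.png",np.hstack([w["pixels"],t["pixels"][150:310,40:200].repeat(2,0).repeat(2,1)][:1]+[cv2.copyMakeBorder(t["pixels"][160:320,40:180].repeat(2,0).repeat(2,1),0,64,0,0,cv2.BORDER_CONSTANT)]))
h=cv2.cvtColor(w["pixels"],cv2.COLOR_BGR2HSV);m=cv2.inRange(h,(105,10,95),(135,70,255))
for k in blobs(m,None,500):
  e=cv2.fitEllipse(cv2.convexHull(k));print(e,cv2.boundingRect(k),plane(w,[e[0]],30))
```

```text
[469.27828481 301.58052335  98.42060123] -62.59899125121081
((254.4080352783203, 209.19378662109375), (156.492919921875, 165.80081176757812), 80.6286849975586) (175, 131, 162, 119) [[467.6201733  300.08375321  30.        ]]
```

View pics/w5.png

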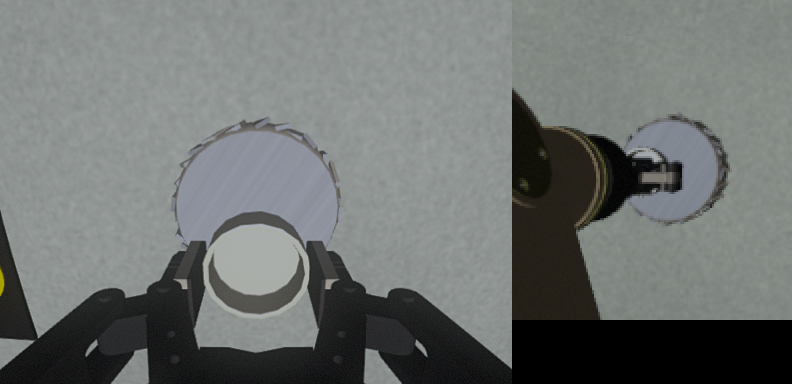

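The dish is held level over the collector, which is centred at (254,209), within 2 mm of the aim.

{"method": "step_arm", "body": {"delta_pos": [[-0.002, -0.003, -0.06], [0, 0, -0.1], [0, 0, -0.08], [0, 0, -0.04], [0, 0, -0.02], [0, 0, -0.01], [0, 0, 0], [0, 0, 0]], "spin": [0, 0, 0, 0, 0, 0, 0, 0]}}

```text
time: 34.85
tool_pos: [468.9, 301.2, 36.6]
tcp_rot: [180.0, 0.1, -179.9]
ft_force: [0.9, 1.1, -1.1]
finger_gap: 47.8
grip_force: 26.0
```

{"method": "step_arm", "body": {"delta_pos": [[0, 0, -0.005], [0, 0, -0.005], [0, 0, -0.005], [0, 0, 0], [0, 0, 0]], "spin": [0, 0, 0, 0, 0]}}

```text
time: 35.48
tool_pos: [468.6, 301.1, 33.3]
tcp_rot: [180.0, 0.0, -179.9]
ft_force: [-1.9, -0.3, 2.4]
finger_gap: 48.2
grip_force: 26.2
```

{"method": "step_arm", "body": {"delta_pos": [[0, 0, 0], [0, 0, 0], [0, 0, 0], [0, 0, 0.06], [0, 0, 0.15], [0, 0, 0.2], [0, 0, 0.2], [0, 0, 0.15]], "spin": [0, 0, 0, 0, 0, 0, 0, 0], "gripper": 0.8}}

```text
time: 36.48
tool_pos: [469.2, 301.4, 188.3]
tcp_rot: [179.9, 0.2, -179.9]
ft_force: [-1.5, 0.3, -1.1]
finger_gap: 77.2
grip_force: 0.0
```

Run:
```python
from bench import r
import cv2
from h import *
w=r.snapshot("wrist");print(r.sense()["tool_pos"])
h=cv2.cvtColor(w["pixels"],cv2.COLOR_BGR2HSV)
m=cv2.inRange(h,(105,10,95),(135,70,255));k=blobs(m,None,500)[0];e=cv2.fitEllipse(cv2.convexHull(k));print(e,plane(w,[e[0]],30))
x=mask(w,"white");m=cv2.inRange(h,(0,0,120),(60,60,255))|cv2.inRange(h,(0,0,175),(180,9,255))
for k in blobs(m,(150,80,360,240),300): e=cv2.fitEllipse(cv2.convexHull(k));print(e,plane(w,[e[0]],48))
cv2.imwrite("pics/w6.png",w["pixels"])
```

```text
[470.91252424 302.30604819 192.77643451]
((253.80194091796875, 176.55905151367188), (114.8345718383789, 121.8585205078125), 101.49725341796875) [[468.50359556 299.92829802  30.        ]]
```

View pics/w6.png

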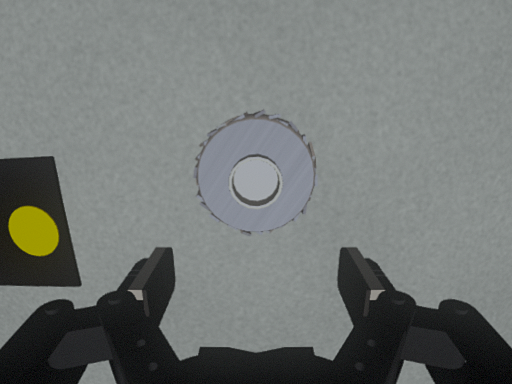

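The dish stands right way up at (256,181) in the middle of the plate, with the plate centre at (254,177).

{"method": "step_arm", "body": {"delta_pos": [[0, 0, 0.15], [0.01, -0.1, 0.125], [0.02, -0.17, 0], [0.02, -0.17, 0], [0.02, -0.17, 0], [0.02, -0.17, 0], [0.02, -0.17, 0], [0.02, -0.17, 0]], "spin": [0, 0, 0, 0, 0, 0, 0, 0], "gripper": 0.4, "squeeze": 40}}

```text
time: 37.52
tool_pos: [494.6, 75.9, 240.7]
tcp_rot: [180.0, 0.1, -179.9]
ft_force: [0.9, 0.1, -0.3]
finger_gap: 59.6
grip_force: 0.0
```

{"method": "step_arm", "body": {"delta_pos": [[0.02, -0.17, 0], [0.02, -0.17, 0], [0.02, -0.17, 0], [0.02, -0.17, 0], [0.02, -0.17, 0], [0.02, -0.17, 0], [0.02, -0.17, 0], [0.02, -0.17, 0]], "spin": [0, 0, 0, 0, 0, 0, 0, 0]}}

```text
time: 38.52
tool_pos: [526.6, -196.1, 240.7]
tcp_rot: [-180.0, 0.0, -179.9]
ft_force: [0.3, 0.2, 0.4]
finger_gap: 59.8
grip_force: 0.0
```

{"method": "step_arm", "body": {"delta_pos": [[0.02, -0.17, 0], [0.02, -0.17, 0], [0.02, -0.17, 0], [0.02, -0.17, 0], [0, -0.035, 0], [0, 0, 0], [0, 0, 0]], "spin": [0, 0, 0, 0, 0, 0, 0]}}

```text
time: 39.4
tool_pos: [542.7, -336.9, 240.3]
tcp_rot: [180.0, 0.0, -179.9]
ft_force: [-0.0, -0.7, -0.2]
finger_gap: 59.5
grip_force: 0.0
```

Run:
```python
from bench import r
import cv2
from h import *
w=r.snapshot("wrist");print(r.sense()["tool_pos"])
for c in("yellow","blue","red"):
  for k in blobs(mask(w,c),(0,0,512,260),150):
    x,y,a,b=cv2.boundingRect(k);print(c,(x,y,a,b),plane(w,[(x+a/2,y+b/2)],113).round(1))
```

```text
[ 542.7489047  -336.90146379  240.38395779]
yellow (236, 167, 37, 38) [[ 542.5 -337.8  113. ]]
blue (201, 0, 159, 219) [[ 477.1 -316.4  113. ]]
blue (438, 138, 48, 51) [[ 521.  -152.4  113. ]]
red (285, 0, 43, 36) [[ 406.8 -297.4  113. ]]
red (491, 99, 21, 51) [[ 485.4 -120.1  113. ]]
```

{"method": "step_arm", "body": {"delta_pos": [[0.004, -0.004, -0.1], [0, 0, -0.15], [0, 0, -0.15], [0, 0, -0.15], [0, 0, -0.12], [0, 0, -0.08], [0, 0, -0.04], [0, 0, 0]], "spin": [0, 0, 0, 0, 0, 0, 0, 0]}}

```text
time: 40.45
tool_pos: [543.2, -338.6, 81.7]
tcp_rot: [180.0, -0.0, -179.9]
ft_force: [-0.3, -0.7, -0.2]
finger_gap: 60.2
grip_force: 0.0
```

{"method": "step_arm", "body": {"delta_pos": [[0, 0, 0], [0, 0, 0], [0, 0, 0], [0, 0, 0], [0, 0, 0], [0, 0, 0]], "spin": [0, 0, 0, 0, 0, 0], "gripper": -0.6}}

```text
time: 41.2
tool_pos: [544.1, -339.3, 83.5]
tcp_rot: [-179.9, 0.1, -179.9]
ft_force: [0.5, 0.2, 6.1]
finger_gap: 30.6
grip_force: 39.8
```

{"method": "step_arm", "body": {"delta_pos": [[0, 0, 0.05], [0, 0, 0.1], [0, 0, 0.15], [0, 0, 0.15], [0, 0, 0.15], [0, 0, 0.1], [0, 0, 0.075], [0, 0.05, 0]], "spin": [0, 0, 0, 0, 0, 0, 0, 0]}}

```text
time: 42.2
tool_pos: [543.7, -329.3, 238.3]
tcp_rot: [-179.9, 0.1, -180.0]
ft_force: [-0.2, -0.9, -0.7]
finger_gap: 31.0
grip_force: 39.7
```

{"method": "step_arm", "body": {"delta_pos": [[-0.003, 0.11, 0], [-0.004, 0.17, 0], [-0.004, 0.17, 0], [-0.004, 0.17, 0], [-0.004, 0.17, 0], [-0.004, 0.17, 0], [-0.004, 0.17, 0], [-0.004, 0.17, 0]], "spin": [0, 0, 0, 0, 0, 0, 0, 0]}}

```text
time: 43.2
tool_pos: [535.7, -66.0, 235.4]
tcp_rot: [179.9, -0.1, -179.9]
ft_force: [0.8, -0.2, -0.9]
finger_gap: 31.0
grip_force: 39.7
```

{"method": "step_arm", "body": {"delta_pos": [[0, 0.17, 0], [0, 0.17, 0], [0, 0.12, 0], [0, 0.07, 0], [0, 0.04, 0], [0, 0, -0.05], [0, 0, -0.15], [0, 0, -0.2]], "spin": [0, 0, 0, 0, 0, 0, 0, 0]}}

```text
time: 44.2
tool_pos: [537.8, 44.3, 156.6]
tcp_rot: [-180.0, 0.1, -180.0]
ft_force: [0.8, 0.2, -1.7]
finger_gap: 30.9
grip_force: 39.7
```

{"method": "step_arm", "body": {"delta_pos": [[0, 0, -0.15], [0, 0, -0.1], [0, 0, -0.05], [0, 0, -0.02], [0, 0, 0], [0, 0, 0], [0, 0, 0]], "spin": [0, 0, 0, 0, 0, 0, 0]}}

```text
time: 45.08
tool_pos: [537.7, 45.2, 93.9]
tcp_rot: [-180.0, 0.1, -179.9]
ft_force: [-0.8, 0.8, -1.4]
finger_gap: 30.6
grip_force: 39.7
```

{"method": "step_arm", "body": {"delta_pos": [[-0.002, 0.004, -0.015], [0, 0, -0.01], [0, 0, -0.005], [0, 0, -0.003], [0, 0, 0], [0, 0, 0]], "spin": [0, 0, 0, 0, 0, 0]}}

```text
time: 45.82
tool_pos: [537.4, 46.1, 87.6]
tcp_rot: [180.0, 0.1, -179.9]
ft_force: [-1.9, 1.5, 6.4]
finger_gap: 30.9
grip_force: 40.4
```

{"method": "step_arm", "body": {"delta_pos": [[0, 0, 0], [0, 0, 0], [0, 0, 0], [0, 0, 0.1], [0, 0, 0.2], [0, 0, 0.2], [0, 0, 0.2], [0, 0, 0.08]], "spin": [0, 0, 0, 0, 0, 0, 0, 0], "gripper": 0.4}}

```text
time: 46.82
tool_pos: [538.0, 46.0, 245.3]
tcp_rot: [-180.0, 0.2, -179.9]
ft_force: [0.1, -0.8, -0.7]
finger_gap: 59.7
grip_force: 0.0
```

{"method": "step_arm", "body": {"delta_pos": [[-0.03, -0.165, 0], [-0.033, -0.18, 0], [-0.033, -0.18, 0], [-0.033, -0.18, 0], [-0.033, -0.18, 0], [-0.033, -0.18, 0], [-0.033, -0.18, 0], [-0.033, -0.18, 0]], "spin": [0, 0, 0, 0, 0, 0, 0, 0]}}

```text
time: 47.82
tool_pos: [483.7, -239.9, 241.0]
tcp_rot: [179.9, -0.1, -179.9]
ft_force: [0.1, -0.8, 0.2]
finger_gap: 60.0
grip_force: 0.0
```

{"method": "step_arm", "body": {"delta_pos": [[-0.033, -0.18, 0], [-0.033, -0.18, 0], [0, -0.025, 0], [0, 0, 0], [0, 0, 0]], "spin": [0, 0, 0, 0, 0]}}

```text
time: 48.45
tool_pos: [471.5, -314.9, 242.0]
tcp_rot: [180.0, -0.0, -179.9]
ft_force: [-0.1, 0.3, -0.8]
finger_gap: 59.8
grip_force: 0.0
```

Run:
```python
from bench import r
import cv2
from h import *
w=r.snapshot("wrist");print(r.sense()["tool_pos"])
for k in blobs(mask(w,"blue"),(200,140,310,250),150):
    x,y,a,b=cv2.boundingRect(k);print((x,y,a,b),plane(w,[(x+a/2,y+b/2)],113).round(1))
cv2.imwrite("pics/w7.png",w["pixels"])
```

```text
[ 471.6367633  -314.91781672  242.26646221]
(200, 140, 110, 110) [[ 480.  -315.2  113. ]]
```

View pics/w7.png

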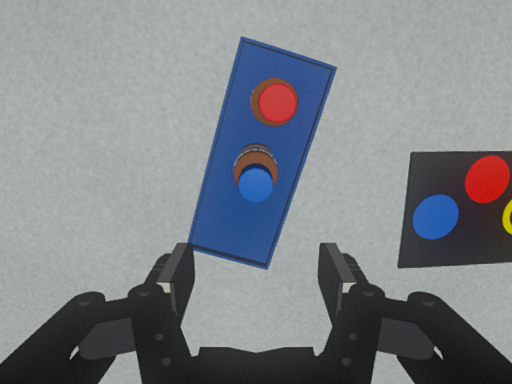

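The blue cap is at (255,185), centred between the fingers, and red stands upright at (278,102).

{"method": "step_arm", "body": {"delta_pos": [[0.002, -0.006, -0.1], [0, 0, -0.15], [0, 0, -0.15], [0, 0, -0.15], [0, 0, -0.12], [0, 0, -0.08], [0, 0, -0.05], [0, 0, 0]], "spin": [0, 0, 0, 0, 0, 0, 0, 0]}}

```text
time: 49.5
tool_pos: [471.5, -316.9, 81.9]
tcp_rot: [180.0, -0.0, -179.9]
ft_force: [0.0, 0.3, -0.1]
finger_gap: 59.7
grip_force: 0.0
```

{"method": "step_arm", "body": {"delta_pos": [[0, 0, 0], [0, 0, 0], [0, 0, 0], [0, 0, 0], [0, 0, 0], [0, 0, 0]], "spin": [0, 0, 0, 0, 0, 0], "gripper": -0.6}}

```text
time: 50.25
tool_pos: [472.5, -317.6, 83.8]
tcp_rot: [-179.9, 0.1, -179.9]
ft_force: [-0.5, 1.7, 5.3]
finger_gap: 30.8
grip_force: 39.5
```

{"method": "step_arm", "body": {"delta_pos": [[0, 0, 0.05], [0, 0, 0.1], [0, 0, 0.15], [0, 0, 0.15], [0, 0, 0.15], [0, 0, 0.1], [0, 0, 0.075], [0.015, 0.05, 0]], "spin": [0, 0, 0, 0, 0, 0, 0, 0]}}

```text
time: 51.25
tool_pos: [475.1, -307.6, 238.7]
tcp_rot: [-179.9, 0.1, -180.0]
ft_force: [-0.4, 0.2, -1.7]
finger_gap: 30.8
grip_force: 39.7
```

{"method": "step_arm", "body": {"delta_pos": [[0.03, 0.1, 0], [0.05, 0.16, 0], [0.05, 0.16, 0], [0.05, 0.16, 0], [0.05, 0.16, 0], [0.05, 0.16, 0], [0.03, 0.12, 0], [0.015, 0.07, 0]], "spin": [0, 0, 0, 0, 0, 0, 0, 0]}}

```text
time: 52.25
tool_pos: [539.3, -86.6, 236.1]
tcp_rot: [179.9, -0.1, -179.8]
ft_force: [0.3, -1.0, -0.6]
finger_gap: 30.8
grip_force: 39.8
```

{"method": "step_arm", "body": {"delta_pos": [[0.005, 0.03, 0], [0, 0, -0.05], [0, 0, -0.15], [0, 0, -0.2], [0, 0, -0.15], [0, 0, -0.1], [0, 0, -0.05], [0, 0, -0.02]], "spin": [0, 0, 0, 0, 0, 0, 0, 0]}}

```text
time: 53.25
tool_pos: [540.4, -83.6, 92.9]
tcp_rot: [180.0, -0.0, -180.0]
ft_force: [0.5, 0.4, -1.9]
finger_gap: 30.7
grip_force: 39.8
```

{"method": "step_arm", "body": {"delta_pos": [[0, 0, 0], [0, 0, 0]], "spin": [0, 0]}}

```text
time: 53.5
tool_pos: [541.5, -83.4, 94.5]
tcp_rot: [-180.0, 0.1, -179.9]
ft_force: [0.1, -0.2, -0.4]
finger_gap: 30.9
grip_force: 39.8
```

{"method": "step_arm", "body": {"delta_pos": [[-0.002, 0.005, -0.015], [0, 0, -0.01], [0, 0, -0.005], [0, 0, -0.004], [0, 0, 0], [0, 0, 0]], "spin": [0, 0, 0, 0, 0, 0]}}

```text
time: 54.25
tool_pos: [541.0, -82.1, 87.8]
tcp_rot: [-180.0, 0.1, -179.9]
ft_force: [-0.9, 1.1, 4.9]
finger_gap: 30.5
grip_force: 40.5
```

{"method": "step_arm", "body": {"delta_pos": [[0, 0, 0], [0, 0, 0], [0, 0, 0], [0, 0, 0.1], [0, 0, 0.2], [0, 0, 0.2], [0, 0, 0.2], [0, 0, 0.08]], "spin": [0, 0, 0, 0, 0, 0, 0, 0], "gripper": 0.4}}

```text
time: 55.25
tool_pos: [541.5, -82.5, 245.6]
tcp_rot: [-179.9, 0.2, -179.9]
ft_force: [0.7, -0.2, 0.8]
finger_gap: 59.6
grip_force: 0.0
```

{"method": "step_arm", "body": {"delta_pos": [[-0.1, -0.155, 0], [-0.12, -0.184, 0], [-0.12, -0.184, 0], [-0.12, -0.184, 0], [-0.12, -0.184, 0], [-0.12, -0.184, 0], [0, 0, 0], [0, 0, 0]], "spin": [0, 0, 0, 0, 0, 0, 0, 0]}}

```text
time: 56.25
tool_pos: [400.2, -296.7, 241.7]
tcp_rot: [179.9, -0.0, -180.0]
ft_force: [0.7, 1.1, -0.9]
finger_gap: 59.8
grip_force: 0.0
```

Run:
```python
from bench import r
import cv2
from h import *
w=r.snapshot("wrist");print(r.sense()["tool_pos"])
for k in blobs(mask(w,"red"),(150,100,350,250),150):
    x,y,a,b=cv2.boundingRect(k);print((x,y,a,b),plane(w,[(x+a/2,y+b/2)],113).round(1))
```

```text
[ 400.59011139 -296.3726059   241.98540178]
(236, 164, 38, 39) [[ 398.  -296.9  113. ]]
```

{"method": "step_arm", "body": {"delta_pos": [[0, 0, -0.1], [0, 0, -0.15], [0, 0, -0.15], [0, 0, -0.15], [0, 0, -0.12], [0, 0, -0.08], [0, 0, -0.05], [0, 0, 0]], "spin": [0, 0, 0, 0, 0, 0, 0, 0]}}

```text
time: 57.3
tool_pos: [400.2, -296.7, 82.1]
tcp_rot: [180.0, -0.0, -179.9]
ft_force: [-0.5, -0.6, 0.5]
finger_gap: 59.3
grip_force: 0.0
```

{"method": "step_arm", "body": {"delta_pos": [[0, 0, 0], [0, 0, 0], [0, 0, 0], [0, 0, 0], [0, 0, 0], [0, 0, 0]], "spin": [0, 0, 0, 0, 0, 0], "gripper": -0.6}}

```text
time: 58.05
tool_pos: [401.1, -297.8, 83.9]
tcp_rot: [-179.9, 0.1, -179.9]
ft_force: [-0.5, 0.3, 5.8]
finger_gap: 30.7
grip_force: 40.2
```

{"method": "step_arm", "body": {"delta_pos": [[0, 0, 0.05], [0, 0, 0.1], [0, 0, 0.15], [0, 0, 0.15], [0, 0, 0.15], [0, 0, 0.1], [0, 0, 0.075], [0.015, 0.05, 0]], "spin": [0, 0, 0, 0, 0, 0, 0, 0]}}

```text
time: 59.05
tool_pos: [403.7, -287.6, 238.8]
tcp_rot: [-179.9, 0.1, -180.0]
ft_force: [0.6, 0.7, -1.8]
finger_gap: 31.0
grip_force: 39.9
```

{"method": "step_arm", "body": {"delta_pos": [[0.035, 0.1, 0], [0.05, 0.16, 0], [0.05, 0.16, 0], [0.05, 0.16, 0], [0.05, 0.16, 0], [0.05, 0.16, 0], [0.05, 0.16, 0], [0.05, 0.14, 0]], "spin": [0, 0, 0, 0, 0, 0, 0, 0]}}

```text
time: 60.05
tool_pos: [479.7, -45.2, 236.2]
tcp_rot: [180.0, -0.1, -179.9]
ft_force: [-0.3, -1.0, -1.4]
finger_gap: 30.9
grip_force: 39.9
```

{"method": "step_arm", "body": {"delta_pos": [[0.035, 0.1, 0], [0.013, 0.036, 0], [0, 0, -0.05], [0, 0, -0.15], [0, 0, -0.2], [0, 0, -0.15], [0, 0, -0.1], [0, 0, -0.05]], "spin": [0, 0, 0, 0, 0, 0, 0, 0]}}

```text
time: 61.05
tool_pos: [488.3, -20.6, 95.5]
tcp_rot: [180.0, -0.2, -180.0]
ft_force: [-0.1, 0.7, -1.2]
finger_gap: 30.6
grip_force: 39.9
```

{"method": "step_arm", "body": {"delta_pos": [[0, 0, -0.02], [0, 0, 0], [0, 0, 0], [0, 0, 0]], "spin": [0, 0, 0, 0]}}

```text
time: 61.55
tool_pos: [490.5, -20.0, 94.4]
tcp_rot: [-180.0, 0.1, -179.9]
ft_force: [0.2, -0.1, -1.2]
finger_gap: 30.9
grip_force: 39.9
```

{"method": "step_arm", "body": {"delta_pos": [[-0.002, 0.002, -0.015], [0, 0, -0.01], [0, 0, -0.005], [0, 0, -0.004], [0, 0, 0], [0, 0, 0]], "spin": [0, 0, 0, 0, 0, 0]}}

```text
time: 62.3
tool_pos: [490.2, -19.5, 88.0]
tcp_rot: [-180.0, 0.1, -179.9]
ft_force: [-2.7, 0.5, 7.9]
finger_gap: 30.7
grip_force: 40.8
```

Contact. I'll release, back off up and take a look.

{"method": "step_arm", "body": {"delta_pos": [[0, 0, 0], [0, 0, 0], [0, 0, 0], [0, 0, 0.1], [0, 0, 0.2], [0, 0, 0.2], [0, 0, 0.2], [0, 0, 0.2]], "spin": [0, 0, 0, 0, 0, 0, 0, 0], "gripper": 0.4}}

```text
time: 63.3
tool_pos: [489.4, -19.6, 268.1]
tcp_rot: [-180.0, -0.0, -179.9]
ft_force: [1.5, 0.6, -0.3]
finger_gap: 59.6
grip_force: 0.0
```

{"method": "step_arm", "body": {"delta_pos": [[0, 0, 0.2], [0, 0, 0.1], [0, 0, 0], [0, 0, 0], [0, 0, 0], [0, 0, 0]], "spin": [0, 0, 0, 0, 0, 0]}}

```text
time: 64.05
tool_pos: [489.1, -19.5, 325.7]
tcp_rot: [180.0, -0.1, -179.9]
ft_force: [0.6, 0.2, -1.0]
finger_gap: 60.2
grip_force: 0.0
```

Run:
```python
from bench import r
import cv2
from h import *
w=r.snapshot("wrist");S=r.snapshot("scene");print(r.sense()["tool_pos"])
for c in("red","yellow","blue"):
  ks=blobs(mask(w,c,110,50),(170,90,345,220),5);pts=np.vstack([k[:,0] for k in ks]).astype(float);P=plane(w,pts,8)[:,:2]
  # cap (the farthest-down blob)
  k=max(ks,key=lambda k:cv2.boundingRect(k)[1]);x,y,a,b=cv2.boundingRect(k);print(c,(x,y,a,b),"cap",plane(w,[(x+a/2,y+b/2)],118).round(1))
cv2.imwrite("pics/w8.png",np.hstack([w["pixels"][:360],cv2.copyMakeBorder(S["pixels"][80:280,110:390],0,160,0,0,cv2.BORDER_CONSTANT)]))
```

```text
[489.34609157 -19.55638971 326.27054213]
red (242, 152, 29, 31) cap [[489.3 -18.4 118. ]]
yellow (298, 191, 28, 29) cap [[534.2  46.1 118. ]]
blue (191, 193, 28, 27) cap [[535.5 -78.2 118. ]]
```

View pics/w8.png

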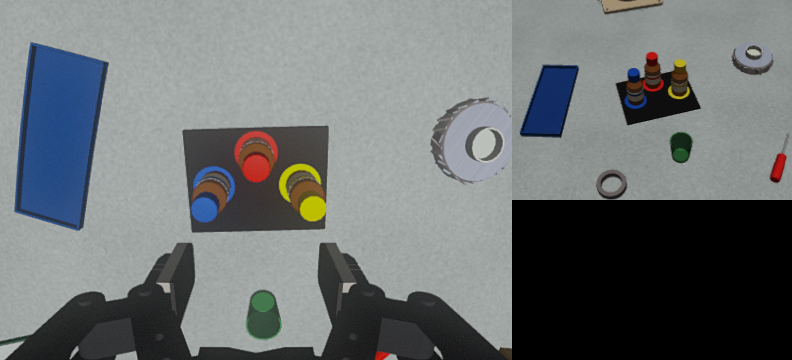

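All three bottles stand upright on their own coasters: the caps are at (256,167), (205,209) and (313,209). The dish sits in the plate at (487,145) and the beaker is untouched, so I'm handing in.

```bash
python3 -c "
from bench import r
print(r.hand_in())"
```

```text
the job is handed in; nothing more can be done
None
```

I handed the job in at about 64 s of the 144 s allowed: the final pictures show each bottle upright on its own-colour coaster, the dish right way up in the middle of the collector plate, and the beaker untouched.

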